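Lock the spark screen into the bench extraction port

TASK

Fit the perforated spark screen with the yellow handle into the blue bayonet collar of the bench extraction port: lower it upright with its two lugs through the collar's two gaps, twist it clockwise (seen from above) until the lugs drop into the locking notches under the green dots, and let go. Leave the solid red blanking cover where it is.

Things in the scene. Friction and masses are not known exactly. Their poses are not given: they have to be found in the camera images.
- screen_grip (a point): Spark screen: perforated bare-metal drum, dia 76, 28 high, 0.35 kg, loose. Two flat lugs along its +x and -x: 14 wide, 8 thick, reaching 64 mm from the axis, underside 10 mm above drum bottom. Yellow grip bar above, along x: 84 long, 14 thick (y), 28 high, 66-94 mm above bottom. Point: middle of the bar, on the axis, 80 mm above bottom; z up. A half turn looks the same.
- cover_grip (a point): Solid red blanking cover with black grip bar, loose, not wanted now; same shape and size as the spark screen. Point: middle of its bar, on its axis, 80 mm above its bottom; x along the bar and lugs, z up.
- collar: Fixed blue bayonet ring, outer dia 160, top 57 mm up, on a 190 mm square plate. Origin on its axis at bench height, z up. Central opening radius 48, outer wall's inner radius 74. Two entry gaps in the top, centred on its +x and -x, 46 deg wide, floor (ledge) 30 mm up. Clockwise (from above) of each gap a channel runs under a roof (underside 52 mm up): 30 mm ledge, then the notch. Counterclockwise is solid.
- notch (a point): Centre of the floor of one locking notch (the other is opposite): in the collar at radius 61 mm, 16 mm above the bench, 65 deg clockwise from the gap centre at the collar's +x, 42 to 88 deg from it, then a solid stop. A green dot on the ring's top marks each. With the lugs lying in both notches the screen's bar middle is 86 mm above the bench, bar underside 15 mm over the ring. Axes as the collar's.
Not all that is in view belongs to the job. Several things look just like the part that bears screen_grip: the one meant starts farthest to the robot's right.

How it is judged:
By the outcome, as a careful person would: the job done as asked, in the order asked, and still so for the second after the job is handed in, with the robot touching nothing.
It also fails if it takes over 43 s, if anything falls off the work surface, if the arm or the gripper's body presses on something with over 40 N, if the wrist force passes 120 N, or if a joint passes its speed limit or range.

ROBOT

A 6-joint arm with a two-finger parallel gripper is mounted at the origin on the work surface. World frame = base frame: x ahead of the robot, y to its left, z up, the work surface at z = 0. Lengths are in mm, angles in rad, forces in N, time in s.
With the tool pointing down it reaches from about 275 to 750 mm from the base axis. Payload 10.2 kg.
Tool frame: the origin (TCP) lies at the very end of the fingers, on their centre line; the grasp point (between the pads) lies 19 mm behind it; x points along the fingers, z is the direction in which the jaws open and shut, and the axes are right-handed (so a half turn about x gives the same grasp; the last joint's range is limited). The gripper opens to 85 mm and grips with 20 to 120 N. Pads are 22 mm wide; open, the fingers measure 114 mm over their backs; the gripper's body (76 mm by 85 mm) begins 54 mm behind the grasp point. The pads swing forward as they close: fully open they stand 13 mm farther back than shut.
Start: joints at [-1.339, 0.313, 1.498, -0, 1.331, -0.223], TCP at [230.612, -471.645, 231.294] pointing down, gripper open.
Joint ranges: [-2.94, 2.94], [-0.97, 2.17], [0.19, 2.56], [-1.23, 4.37], [0.02, 3.11], [-2.88, 2.88]. Speed limits (rad/s): [2.39, 2.39, 3.01, 3.14, 3.14, 3.14].

INTERFACE

Orientations are given as a unit quaternion [w, x, y, z].
In Python, from rig import sense, vision, job gives the robot as it stands. The module is installed in compiled form; this text tells all that it offers.
- The arm moves only by the shell command python3 -m pendant 'ROWS' [FORCE]. ROWS is JSON, a list of rows, each a list of 7 numbers: the turn, a rotation vector about the tool's x, y, z in rad, then the shift along the tool's x, y, z in cm, then the opening, from 0 (shut) to 1 (fully open). A call has exactly 5 rows; each row is the pose to reach, as a shift and turn from the pose commanded when the call began, along the tool's axes at that moment; what a row does not reach only later rows make up. A row lasts 1/8 s, in which the tool goes at most 62.5 mm and 10.7 degrees, less where a joint would pass 70% of its speed; a pose out of reach is approached as far as the arm can. A call with a gripper value outside its range is refused whole. The fingers move at their own pace and stop on an object; FORCE is the grip in N (left out, the last holds). Time passes only in rows, so rows that repeat a pose let the fingers close, or fill a call up. It gives the time, the measured TCP pose, the force and the opening at its end, in the units of the state.
- sense(): the state, without advancing time (a new reading comes with each control period).
- vision.capture(name): name is "side" or "top" or "wrist"; returns the picture (420x560x3 uint8, red, green, blue); there is no depth.
- vision.calibration(name): a dict with "K" (3x3 intrinsics, pixels), "extrinsics" (4x4, takes a point from camera to world coordinates). Camera axes: x right, y up, looking along -z (the intrinsics and any distortion apply to the point x, -y, -z); pixel columns grow to the right and rows downward; lengths in mm; the calibration is good to about 2 mm. A picture is of the moment at which its call begins: read the wrist's pose just before it. calibration takes no time and is no camera call; for the wrist camera it gives the pose at the moment of the call.
- job.finish_job(): hands the job in, once; it reports no verdict.
The state is a dict: "time_s": time; "joints": joint angles; "dq": joint speeds; "tau": joint torques, N m; "eef_pos": TCP position; "ee_rot": TCP orientation; "force": force on the tool from outside, world axes, zero at the start; "wrist_torque": the same for the moment, N m; "grip_width": opening from 0.0 (shut) to 1.0 (fully open).
Only numpy, scipy, OpenCV 4.12 (cv2) and the standard library are available. Lean on these libraries where they do the work, as an engineer would, in place of code of your own. Each camera call takes 0.05 s, during which the arm holds its last target.

## Working session

There is one attempt and no reset: what is moved stays moved. The work goes in short steps, Python scripts to look and compute and a shell command to move; the robot and the scene stay as the last step left them, time stands still between calls to the robot, and variables do not carry over. Pictures are saved under pics/ and viewed, and the job is handed in when it is done.

```bash
mkdir -p pics; python3 - <<'E'
from rig import sense, vision, job
import cv2,numpy as np
s=sense();print(s)
for n in("side","top","wrist"):
    c=vision.calibration(n);print(n,c)
    im=vision.capture(n);cv2.imwrite(f"pics/{n}0.png",im[:,:,::-1])
E
```

```text
{'time_s': 0.0, 'joints': array([-1.33938978e+00,  3.13411841e-01,  1.49842775e+00,  1.86772354e-05,
        1.33102372e+00, -2.23423352e-01]), 'dq': array([ 0.00021104, -0.00020063, -0.00110468, -0.00108172,  0.00031209,
        0.00034807]), 'tau': array([-1.10168821e-03, -4.12266362e+01, -2.59741473e+01, -2.58956770e-04,
        4.12331792e-03,  9.35388726e-06]), 'eef_pos': array([ 230.55880726, -471.37598266,  230.75812193]), 'ee_rot': array([ 0.59954077,  0.37471855,  0.60016959, -0.37407665]), 'force': array([ 0.22334412, -0.51600549, -0.02327791]), 'wrist_torque': array([0.01884247, 0.07679796, 0.04580525]), 'grip_width': 1.0015346323978758}
side {'K': array([[417.38458457,   0.        , 280.74480812],
       [  0.        , 417.38458457, 203.49694588],
       [  0.        ,   0.        ,   1.        ]]), 'extrinsics': array([[-9.84115032e-01,  1.44886497e-01, -1.02593895e-01,
         3.36657591e+02],
       [-1.77171671e-01, -7.64721623e-01,  6.19524849e-01,
         1.04985937e+03],
       [ 1.13050149e-02,  6.27860448e-01,  7.78243827e-01,
         1.14974785e+03],
       [
[... 422 characters left out ...]
+02],
       [ 2.59237381e-03,  1.76476959e-01,  9.84301358e-01,
         1.65451136e+03],
       [ 0.00000000e+00,  0.00000000e+00,  0.00000000e+00,
         1.00000000e+00]])}
wrist {'K': array([[322.37946297,   0.        , 276.53806442],
       [  0.        , 322.37946297, 217.77793923],
       [  0.        ,   0.        ,   1.        ]]), 'extrinsics': array([[ 4.39795550e-01,  8.66333044e-01,  2.36742333e-01,
         2.91023133e+02],
       [-8.98097588e-01,  4.24467080e-01,  1.15101784e-01,
        -4.42247473e+02],
       [-7.72847936e-04, -2.63238971e-01,  9.64730349e-01,
         3.73030193e+02],
       [ 0.00000000e+00,  0.00000000e+00,  0.00000000e+00,
         1.00000000e+00]])}
```

View pics/side0.png

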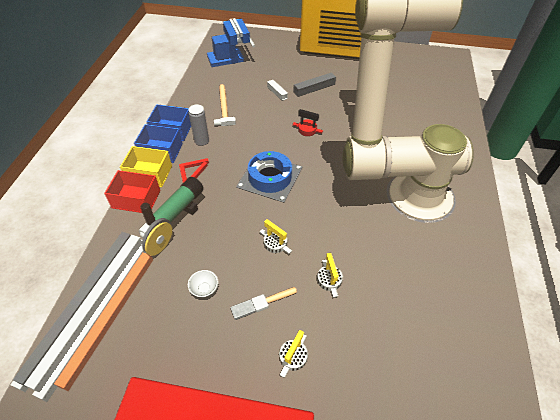

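View pics/top0.png

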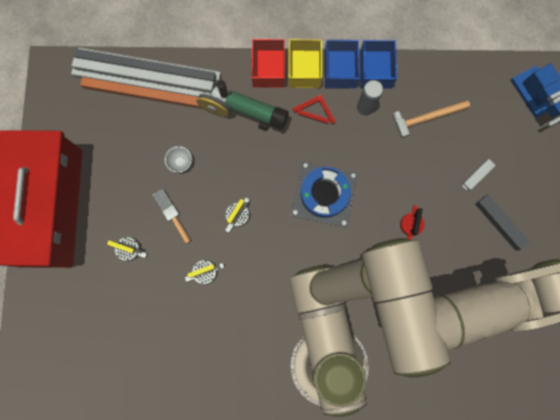

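View pics/wrist0.png

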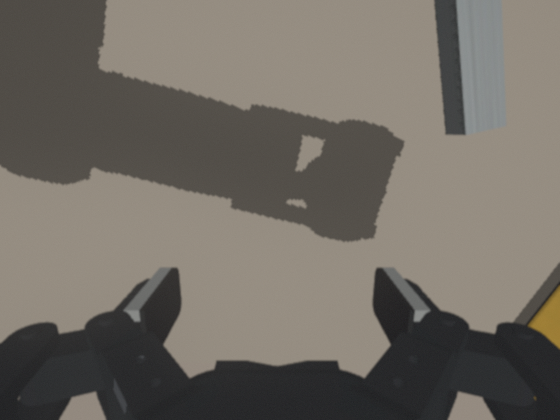

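The top view shows three yellow-handled screens at (237,213), (204,271) and (124,248). World −y is image right, so the one at (237,213) is the target. The blue collar is at (325,191) and the red cover at (412,224).

```bash
cat > h.py <<'E'
import numpy as np,cv2
from rig import sense,vision,job
def ray(c,u,v):
    K,E=c["K"],c["extrinsics"]
    d=np.array([(u-K[0,2])/K[0,0],-(v-K[1,2])/K[1,1],-1.])
    return E[:3,3],E[:3,:3]@d
def onz(c,u,v,z):
    o,d=ray(c,u,v);return o+d*(z-o[2])/d[2]
def proj(c,p):
    K,E=c["K"],c["extrinsics"];q=E[:3,:3].T@(np.array(p)-E[:3,3]);return K[0,0]*q[0]/-q[2]+K[0,2],K[1,1]*-q[1]/-q[2]+K[1,2]
def two(c1,p1,c2,p2):
    o1,d1=ray(c1,*p1);o2,d2=ray(c2,*p2);d1/=np.linalg.norm(d1);d2/=np.linalg.norm(d2)
    t=np.linalg.lstsq(np.c_[d1,-d2],o2-o1,rcond=None)[0];a=o1+t[0]*d1;b=o2+t[1]*d2;return (a+b)/2,np.linalg.norm(a-b)
def blobs(im,lo,hi,mn=15):
    h=cv2.cvtColor(im,cv2.COLOR_RGB2HSV);m=cv2.inRange(h,np.array(lo),np.array(hi))
    n,l,st,ce=cv2.connectedComponentsWithStats(m)
    return m,[(ce[i].round(1),st[i,4],cv2.minAreaRect(np.argwhere(l==i)[:,::-1].astype(np.float32))) for i in range(1,n) if st[i,4]>=mn]
E
python3 - <<'E'
from h import *
im={n:cv2.imread(f"pics/{n}0.png")[:,:,::-1].copy() for n in("top","side")}
C={n:vision.calibration(n) for n in im}
for n in im:
    print(n)
    for nm,lo,hi in(("yellow",(24,150,100),(34,255,255)),("green",(45,90,60),(85,255,255)),("blue",(100,120,60),(120,255,255))):
        m,b=blobs(im[n],lo,hi,3)
        for c,a,r in b: print(nm,c,a,np.round(r[0],1),np.round(r[1],1),round(r[2]),onz(C[n],*c,{"yellow":80,"green":57,"blue":50}[nm]).round(0))
t=im["top"]
cv2.imwrite("pics/topz.png",cv2.resize(t[140:300,180:460],None,fx=2.85,fy=2.85,interpolation=cv2.INTER_CUBIC)[:,:,::-1])
s=im["side"]
cv2.imwrite("pics/sidez.png",cv2.resize(s[130:270,220:360],None,fx=4,fy=4,interpolation=cv2.INTER_CUBIC)[:,:,::-1])
E
```

```text
top
yellow [304.9  63.1] 1506 [304.5  63. ] [46. 33.] 90 [981.  82.  80.]
yellow [235.5 210.8] 117 [235.7 210.9] [ 4.9 25.9] 32 [479. 302.  80.]
yellow [120. 246.] 114 [120.5 246.1] [26.9  4.4] 18 [364. 659.  80.]
yellow [201.2 270.7] 99 [201.  270.7] [ 4.4 26.6] 69 [290. 403.  80.]
green [249.9 106. ] 551 [248.8 105.5] [46.8 13. ] 22 [838. 264.  57.]
green [344.8 186. ] 10 [344.5 186. ] [2. 3.] 90 [568. -48.  57.]
green [306.5 194.5] 12 [306.5 194.5] [2.8 2.8] 45 [538.  76.  57.]
blue [362.2  63.8] 2603 [361.  64.] [46. 70.] 90 [ 996. -114.   50.]
blue [538.9  88.2] 1583 [543.2  90.8] [54.4 42.5] 58 [ 913. -709.   50.]
blue [332.7  85.8] 13 [332.5  85.5] [ 1. 11.] 90 [915. -13.  50.]
blue [324.7 191.7] 965 [325.  191.5] [48.8 48.8] 45 [550.  16.  50.]
side
yellow [146.8 161.1] 762 [142.5 165.1] [44.3 36.2] 9 [982.  96.  80.]
yellow [168.  157.7] 3 [168. 158.] [1.4 1.4] 45 [914.  65.  80.]
yellow [128.8 161.5] 4 [128.8 161.6] [0.6 3.2] 18 [1044.  110.   80.]
yellow [169.4 164. ] 7 [169.  163.5] [3. 2.] 90 [898.  95.  80.]
yellow [164.7 166.6] 9 [164.6 167. ] [2.2 4.6] 14 [910. 110.  
[... 753 characters left out ...]
-288. -305.   57.]
green [268.7 153.6] 7 [268.5 153.5] [1. 3.] 90 [567. -46.  57.]
green [270. 179.] 9 [270. 179.] [2. 2.] 90 [538.  78.  57.]
green [173.4 202.8] 536 [172.8 204.8] [14.8 45.3] 45 [835. 244.  57.]
blue [243.6  30.9] 150 [243.7  29.9] [25.1  9. ] 74 [ 866. -897.   50.]
blue [224.7  47. ] 765 [221.7  44.2] [43.2 32.9] 75 [ 921. -733.   50.]
blue [165.6 128.2] 1385 [165.1 128.5] [43.5 55.9] 26 [ 995. -117.   50.]
blue [188.  119.4] 13 [188.  118.5] [7. 2.] 90 [ 926. -184.   50.]
blue [183.3 125. ] 3 [183.3 124.9] [0.4 2.2] 27 [ 933. -148.   50.]
blue [186.3 124.3] 3 [186.2 124.2] [0.7 1.4] 45 [ 923. -154.   50.]
blue [270.4 172.5] 1075 [269.5 171.5] [41. 43.] 90 [544.  40.  50.]
```

View pics/topz.png

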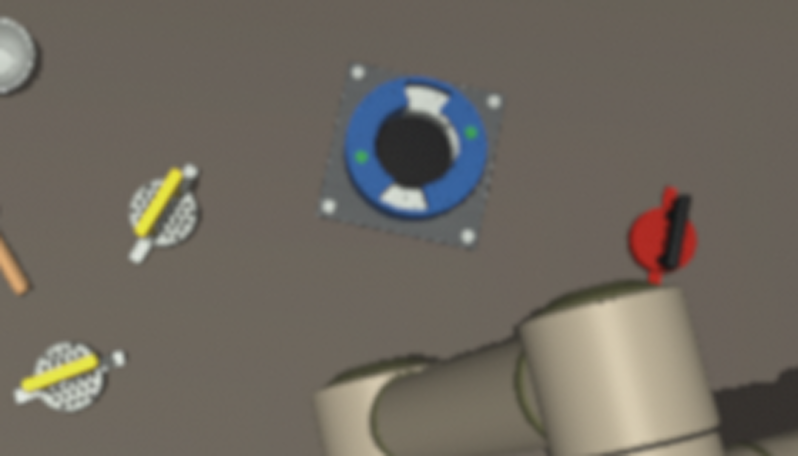

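View pics/sidez.png

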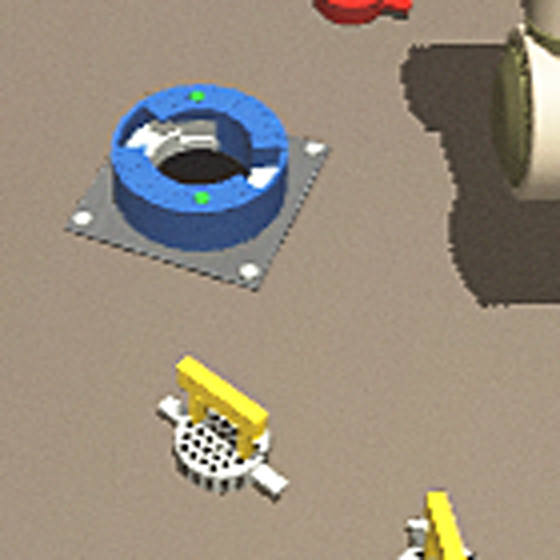

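```bash
cat >> h.py <<'E'
from scipy.spatial.transform import Rotation as R
def rot(s): q=s["ee_rot"];return R.from_quat([q[1],q[2],q[3],q[0]])
def down(yaw): # tool x down, tool z along yaw
    z=np.array([np.cos(yaw),np.sin(yaw),0]);x=np.array([0,0,-1.]);return R.from_matrix(np.c_[x,np.cross(z,x),z])
def go(p,yawdeg,s=None):
    s=s or sense();r=rot(s);T=down(np.radians(yawdeg))
    rv=(r.inv()*T).as_rotvec();d=r.inv().apply(np.array(p)-s["eef_pos"])/10
    z=r.apply([0,0,1]);print("t",round(s["time_s"],2),"pos",s["eef_pos"].round(1),"yawz",np.degrees(np.arctan2(z[1],z[0])).round(2),"xdir",r.apply([1,0,0]).round(4),"q",s["joints"].round(2),"F",s["force"].round(1),"w",round(s["grip_width"],3))
    print("rotvec",rv.round(4),"shift cm",d.round(2))
E
python3 - <<'E'
from h import *
for y in (57.5,-122.5): go((477,304,231),y)
E
```

```text
t 0.15 pos [ 230.5 -471.4  230.9] yawz -63.94 xdir [-3.e-04  1.e-03 -1.e+00] q [-1.34  0.31  1.5  -0.    1.33 -0.22] F [ 0.5 -0.   0.1] w 1.001
rotvec [-2.1196e+00 -4.0000e-04 -1.2000e-03] shift cm [ 5.000e-02  5.620e+01 -5.884e+01]
t 0.15 pos [ 230.5 -471.4  230.9] yawz -63.94 xdir [-3.e-04  1.e-03 -1.e+00] q [-1.34  0.31  1.5  -0.    1.33 -0.22] F [ 0.5 -0.   0.1] w 1.001
rotvec [ 1.022e+00 -1.000e-03  3.000e-04] shift cm [ 5.000e-02  5.620e+01 -5.884e+01]
```

```bash
python3 -m pendant '[[-0.17,0,0,0,4.2,-4.4,1],[-0.34,0,0,0,8.4,-8.8,1],[-0.51,0,0,0,12.6,-13.2,1],[-0.68,0,0,0,16.8,-17.6,1],[-0.85,0,0,0,21,-22,1]]' 60
python3 - <<'E'
from h import *
go((477,304,231),57.5)
E
```

```text
time_s: 0.78
eef_pos: [322.7, -179.9, 231.3]
ee_rot: [0.701, 0.092, 0.701, -0.092]
force: [2.0, -0.1, 0.0]
grip_width: 1.005
t 0.78 pos [ 322.7 -179.9  231.3] yawz -14.96 xdir [ 3.e-04 -0.e+00 -1.e+00] q [-0.83 -0.04  1.91  0.    1.27 -0.57] F [ 2.  -0.1  0. ] w 1.005
rotvec [-1.2647e+00  2.0000e-04  1.0000e-04] shift cm [3.000e-02 5.073e+01 2.410e+00]
```

```bash
python3 -m pendant '[[-0.15,0,0,0,5.5,0.2,1],[-0.3,0,0,0,11,0.5,1],[-0.45,0,0,0,16.5,0.8,1],[-0.6,0,0,0,22,1,1],[-0.75,0,0,0,27.5,1.3,1]]'
python3 - <<'E'
from h import *
go((477,304,231),57.5)
E
```

```text
time_s: 1.4
eef_pos: [407.6, 82.1, 231.3]
ee_rot: [0.686, -0.171, 0.686, 0.171]
force: [0.1, -0.6, -0.2]
grip_width: 1.003
t 1.4 pos [407.6  82.1 231.3] yawz 28.02 xdir [ 3.e-04 -1.e-04 -1.e+00] q [-0.08  0.07  1.8  -0.    1.28 -0.57] F [ 0.1 -0.6 -0.2] w 1.003
rotvec [-5.145e-01  1.000e-04  3.000e-04] shift cm [ 0.03 16.33 16.55]
```

```bash
python3 -m pendant '[[-0.13,0,0,0,4.1,4.1,1],[-0.26,0,0,0,8.2,8.3,1],[-0.39,0,0,0,12.3,12.4,1],[-0.515,0,0,0,16.3,16.5,1],[-0.515,0,0,0,16.3,16.5,1]]'
python3 - <<'E'
from h import *
c=vision.calibration("wrist");im=vision.capture("wrist");cv2.imwrite("pics/w1.png",im[:,:,::-1])
np.save("w1c.npy",c,allow_pickle=True)
go((477,304,231),57.5)
m,b=blobs(im,(22,120,80),(36,255,255),100)
for x,a,r in b: print(x,a,r,onz(c,*x,80).round(1))
E
```

```text
time_s: 2.02
eef_pos: [477.5, 303.9, 230.0]
ee_rot: [0.619, -0.34, 0.62, 0.34]
force: [0.7, -0.4, -0.5]
grip_width: 1.003
t 2.08 pos [477.3 302.2 230.3] yawz 57.34 xdir [-1.5e-03 -7.0e-04 -1.0e+00] q [ 0.36  0.4   1.37 -0.    1.37 -0.64] F [-0.9  0.1  0.5] w 1.003
rotvec [-0.0028 -0.0014 -0.0009] shift cm [-0.07  0.13  0.14]
[274.  215.6] 996 ((273.866943359375, 207.37525939941406), (91.14613342285156, 16.733230590820312), 88.15238952636719) [486.1 295.9  80. ]
[468.5 408.8] 749 ((471.5, 406.0), (42.99999237060547, 25.999996185302734), -0.0) [792.2 359.2  80. ]
```

View pics/w1.png

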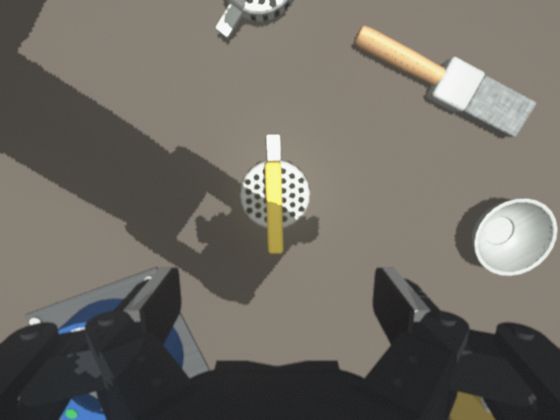

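```bash
python3 - <<'E'
from h import *
im=cv2.imread("pics/w1.png")
cv2.imwrite("pics/w1z.png",cv2.resize(im[120:270,200:350],None,fx=4,fy=4,interpolation=cv2.INTER_CUBIC))
h=cv2.cvtColor(im,cv2.COLOR_BGR2HSV);print([ (r,h[r,274].tolist()) for r in range(155,178,2)])
E
```

```text
[(155, [0, 0, 246]), (157, [60, 1, 247]), (159, [53, 4, 243]), (161, [24, 98, 187]), (163, [28, 141, 244]), (165, [30, 112, 247]), (167, [30, 101, 247]), (169, [30, 102, 247]), (171, [30, 103, 247]), (173, [30, 103, 247]), (175, [30, 103, 247]), (177, [30, 103, 247])]
```

View pics/w1z.png

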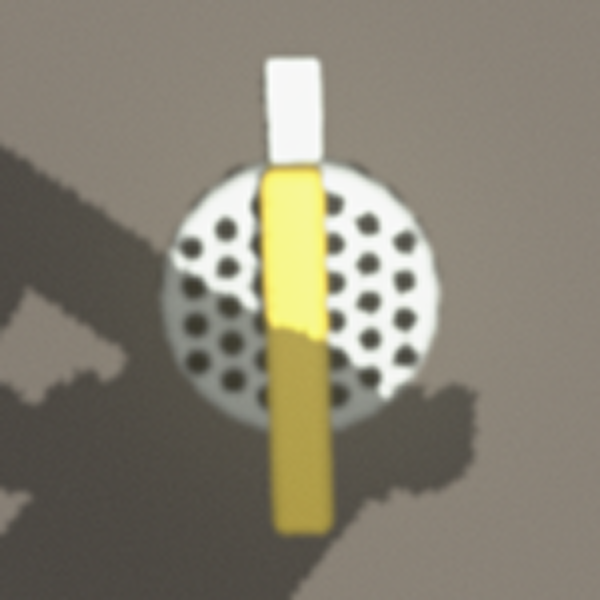

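```bash
python3 - <<'E'
from h import *
c=np.load("w1c.npy",allow_pickle=True).item()
a=onz(c,273.5,162.5,94);b=onz(c,275.8,253,94)
f=lambda v:np.degrees(np.arctan2(v[1],v[0]))
print(a,b,np.linalg.norm(a-b),(a+b)/2,f(a-b))
d=onz(c,275.3,194,28);l=onz(c,273.3,134.5,18);print(d,l,np.linalg.norm((l-d)[:2]),f(l-d))
e=onz(c,200+163/4,194,28);g=onz(c,310,194,28);print(np.linalg.norm(e-g))
E
```

```text
[443.18078633 322.90035757  94.        ] [513.97050511 280.13932648  94.        ] 82.70241874178305 [478.57564572 301.51984202  94.        ] 148.86562746112557
[477.85469001 302.30519004  28.        ] [424.08988299 334.012223    18.        ] 62.41786934407754 149.47062407349546
75.15476453779391
```

```bash
python3 - <<'E'
from h import *
go((478.2,302,63),59)
E
```

```text
t 2.08 pos [477.3 302.2 230.3] yawz 57.34 xdir [-1.5e-03 -7.0e-04 -1.0e+00] q [ 0.36  0.4   1.37 -0.    1.37 -0.64] F [-0.9  0.1  0.5] w 1.003
rotvec [-0.029  -0.0014 -0.0009] shift cm [16.73 -0.1   0.06]
```

```bash
python3 -m pendant '[[-0.03,0,0,5,-0.1,0.05,1],[-0.03,0,0,10,-0.1,0.05,1],[-0.03,0,0,14.5,-0.1,0.05,1],[-0.03,0,0,16.7,-0.1,0.05,1],[-0.03,0,0,16.7,-0.1,0.05,1]]'
python3 - <<'E'
from h import *
im=vision.capture("wrist");cv2.imwrite("pics/w2.png",im[:,:,::-1])
go((478.2,302,63),59)
E
```

```text
time_s: 2.7
eef_pos: [478.0, 299.8, 63.4]
ee_rot: [0.615, -0.347, 0.617, 0.348]
force: [0.3, -0.4, 0.5]
grip_width: 0.998
t 2.75 pos [478.9 300.3  64.8] yawz 58.88 xdir [-2.e-04 -2.e-04 -1.e+00] q [ 0.35  0.58  1.56 -0.    1.   -0.67] F [ 0.1 -0.6  0.4] w 1.001
rotvec [-0.0022 -0.0003 -0.0001] shift cm [0.18 0.15 0.11]
```

View pics/w2.png

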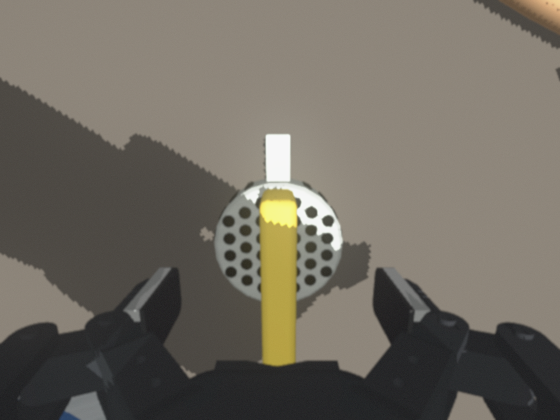

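The bar lies centred between the jaws (column 278, jaw midpoint about 277) and is aligned with them. Closing.

```bash
python3 -m pendant '[[0,0,0,0.1,0.1,0,0],[0,0,0,0.1,0.1,0,0],[0,0,0,0.1,0.1,0,0],[0,0,0,0.1,0.1,0,0],[0,0,0,0.1,0.1,0,0]]' 80
python3 - <<'E'
from h import *
go((478.2,302,63),59)
E
```

```text
time_s: 3.38
eef_pos: [478.0, 301.6, 63.5]
ee_rot: [0.616, -0.348, 0.615, 0.348]
force: [-0.4, -1.0, 1.9]
grip_width: 0.149
t 3.38 pos [478.  301.6  63.5] yawz 58.96 xdir [ 2.e-04  1.e-04 -1.e+00] q [ 0.36  0.58  1.57  0.    0.99 -0.67] F [-0.4 -1.   1.9] w 0.149
rotvec [-0.0008  0.0002  0.0001] shift cm [0.05 0.   0.04]
```

```bash
python3 -m pendant '[[0,0,0,0,0,0,0],[0,0,0,-1,0,0,0],[0,0,0,-4,0,0,0],[0,0,0,-8,0,0,0],[0,0,0,-12,0,0,0]]'
python3 - <<'E'
from h import *
im=vision.capture("wrist");cv2.imwrite("pics/w3.png",im[:,:,::-1])
go((553,15,185),78)
E
```

```text
time_s: 4.0
eef_pos: [477.6, 301.5, 184.6]
ee_rot: [0.615, -0.348, 0.616, 0.348]
force: [0.7, 0.6, -2.7]
grip_width: 0.149
t 4.05 pos [479.4 302.3 190.3] yawz 58.97 xdir [ 0.0077  0.0029 -1.    ] q [ 0.36  0.43  1.44  0.    1.26 -0.67] F [1.9 1.9 2.9] w 0.146
rotvec [-0.3321  0.0055  0.0061] shift cm [  0.5  -21.11 -20.83]
```

View pics/w3.png

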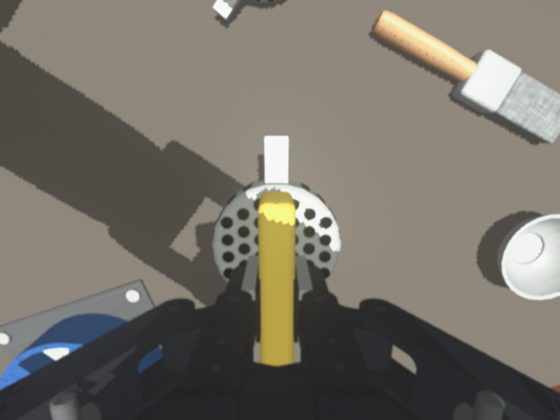

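Held, with the drum level. Next I stop beside the collar so the wrist camera can measure it.

```bash
python3 - <<'E'
from h import *
go((583,145,235),78)
E
```

```text
t 4.05 pos [479.4 302.3 190.3] yawz 58.97 xdir [ 0.0077  0.0029 -1.    ] q [ 0.36  0.43  1.44  0.    1.26 -0.67] F [1.9 1.9 2.9] w 0.146
rotvec [-0.3321  0.0055  0.0061] shift cm [ -4.43 -17.01  -8.11]
```

```bash
python3 -m pendant '[[-0.11,0,0,-1.5,-5.3,-2.6,0],[-0.22,0,0,-3,-10.6,-5.2,0],[-0.33,0,0,-5,-16,-7.6,0],[-0.33,0,0,-5,-17,-8.1,0],[-0.33,0,0,-5,-17,-8.1,0]]'
python3 - <<'E'
from h import *
s=sense()
c=vision.calibration("wrist");im=vision.capture("wrist");cv2.imwrite("pics/w4.png",im[:,:,::-1])
np.save("w4c.npy",c,allow_pickle=True)
go((583,145,235),78)
m,b=blobs(im,(45,90,60),(85,255,255),5)
for x,a,r in b: print("g",x,a,onz(c,*x,57).round(1))
m,b=blobs(im,(100,120,40),(120,255,255),100)
for x,a,r in b: print("b",x,a,np.round(r[0],1),onz(c,*x,57).round(1))
E
```

```text
time_s: 4.68
eef_pos: [581.5, 144.3, 232.6]
ee_rot: [0.55, -0.443, 0.551, 0.444]
force: [-0.6, 0.2, -3.1]
grip_width: 0.149
t 4.72 pos [581.  145.2 232.6] yawz 77.85 xdir [-1.9e-03  4.0e-04 -1.0e+00] q [ 0.05  0.48  1.26  0.    1.41 -1.31] F [ 0.4  0.5 -3.8] w 0.152
rotvec [-0.0026 -0.     -0.0019] shift cm [-0.24 -0.2   0.02]
g [198.2 170.8] 147 [538.7  75.   57. ]
g [ 89.1 224.5] 136 [568.  -49.7  57. ]
g [410.1 366.6] 39 [811.3 254.8  57. ]
b [141.6 187.1] 10814 [141.8 191.4] [542.3  15.4  57. ]
```

View pics/w4.png

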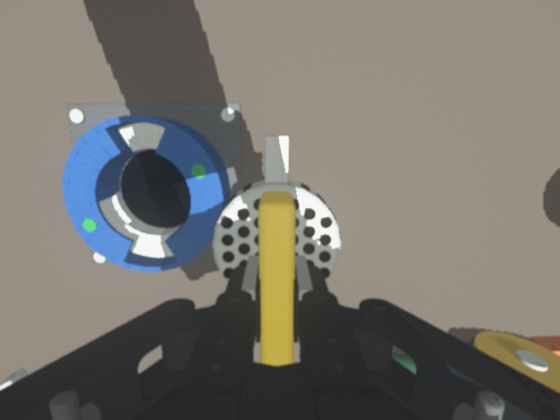

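Collar from the dots: wrist (553.3, 12.7), top camera (553, 14). The dot radius is 64 and the gap axis is at −11.8°, so the two views agree. Moving above it.

```bash
python3 - <<'E'
from h import *
go((553.2,13.2,150),78.2)
E
```

```text
t 4.72 pos [581.  145.2 232.6] yawz 77.85 xdir [-1.9e-03  4.0e-04 -1.0e+00] q [ 0.05  0.48  1.26  0.    1.41 -1.31] F [ 0.4  0.5 -3.8] w 0.152
rotvec [-0.0061 -0.     -0.0019] shift cm [  8.26  -0.07 -13.49]
```

```bash
python3 -m pendant '[[0,0,0,1,0,-4.5,0],[0,0,0,3,0,-9,0],[-0.005,0,0,6,0,-12.5,0],[-0.005,0,0,8.2,0,-13.5,0],[-0.005,0,0,8.2,0,-13.5,0]]'
python3 - <<'E'
from h import *
for n in("wrist","side"):
    im=vision.capture(n)
    if n=="side": im=cv2.resize(im[90:230,200:340],None,fx=4,fy=4,interpolation=cv2.INTER_CUBIC)
    cv2.imwrite(f"pics/{n}5.png",im[:,:,::-1])
go((553.2,13.2,90),78.2)
E
```

```text
time_s: 5.35
eef_pos: [552.1, 13.6, 149.9]
ee_rot: [0.548, -0.445, 0.55, 0.447]
force: [0.8, 0.1, -3.3]
grip_width: 0.155
t 5.45 pos [553.6  13.9 152.1] yawz 78.23 xdir [ 8.e-04  2.e-04 -1.e+00] q [-0.19  0.45  1.52  0.    1.17 -1.55] F [ 0.4  0.3 -3. ] w 0.151
rotvec [0.0005 0.0003 0.0008] shift cm [ 6.21  0.03 -0.08]
```

View pics/wrist5.png

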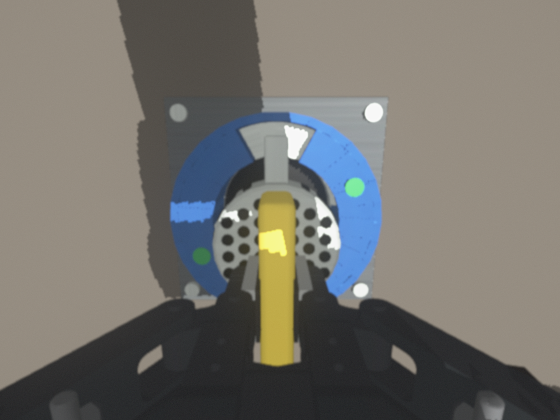

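View pics/side5.png

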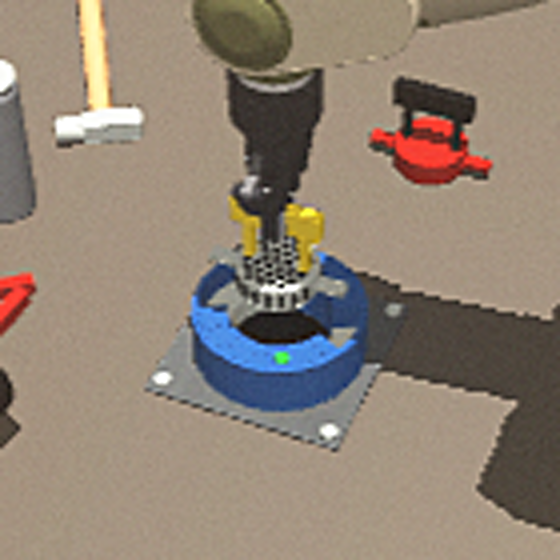

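The lug (column 276) is centred on the gap (about 277) and the drum is upright. Lowering into the gaps.

```bash
python3 -m pendant '[[0,0,0,1.5,0,0,0],[0,0,0,3,0,0,0],[0,0,0,4.5,0,0,0],[0,0,0,6.2,0,0,0],[0,0,0,6.2,0,0,0]]'
python3 - <<'E'
from h import *
im=vision.capture("wrist");cv2.imwrite("pics/w6.png",im[:,:,::-1])
go((553.2,13.2,87.5),13.2)
E
```

```text
time_s: 6.08
eef_pos: [552.6, 12.7, 87.6]
ee_rot: [0.548, -0.445, 0.55, 0.447]
force: [0.1, -0.7, -3.0]
grip_width: 0.149
t 6.12 pos [553.2  12.6  88.7] yawz 78.15 xdir [-1.1e-03  2.0e-04 -1.0e+00] q [-0.19  0.52  1.58  0.    1.03 -1.55] F [ 0.2 -0.1 -2.9] w 0.151
rotvec [ 1.1335e+00 -7.0000e-04 -1.0000e-03] shift cm [0.12 0.02 0.06]
```

View pics/w6.png

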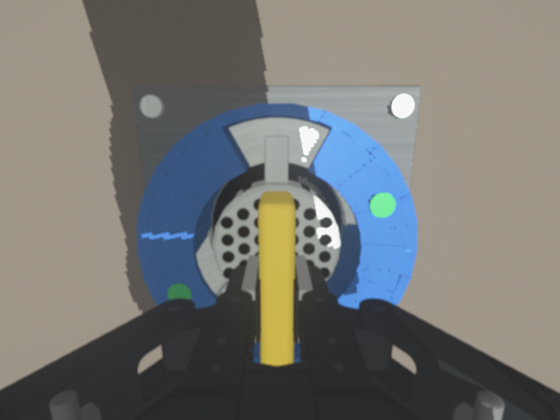

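The lug sits in the gap with no contact force. Twisting clockwise.

```bash
python3 -m pendant '[[0.1,0,0,0.1,0,0,0],[0.2,0,0,0.1,0,0,0],[0.32,0,0,0.1,0,0,0],[0.44,0,0,0.1,0,0,0],[0.56,0,0,0.1,0,0,0]]'
python3 - <<'E'
from h import *
go((553.2,13.2,87),13.2)
E
```

```text
time_s: 6.75
eef_pos: [553.9, 12.4, 89.0]
ee_rot: [0.652, -0.276, 0.651, 0.275]
force: [0.5, 0.3, -3.1]
grip_width: 0.15
t 6.75 pos [553.9  12.4  89. ] yawz 45.83 xdir [ 1.4e-03 -3.0e-04 -1.0e+00] q [-0.19  0.52  1.58  0.    1.03 -0.99] F [ 0.5  0.3 -3.1] w 0.15
rotvec [0.5696 0.0011 0.0009] shift cm [0.2  0.1  0.01]
```

```bash
python3 -m pendant '[[0.12,0,0,0.1,0,0,0],[0.24,0,0,0.1,0,0,0],[0.36,0,0,0.1,0,0,0],[0.48,0,0,0.1,0,0,0],[0.57,0,0,0.1,0,0,0]]'
python3 - <<'E'
from h import *
im=vision.capture("wrist");cv2.imwrite("pics/w7.png",im[:,:,::-1])
go((553.2,13.2,70.5),13.2)
E
```

```text
time_s: 7.38
eef_pos: [553.9, 12.4, 88.1]
ee_rot: [0.703, -0.082, 0.702, 0.081]
force: [0.7, 0.0, -3.3]
grip_width: 0.147
t 7.42 pos [553.9  12.4  88. ] yawz 13.03 xdir [ 1.4e-03 -3.0e-04 -1.0e+00] q [-0.19  0.53  1.58  0.    1.03 -0.42] F [-0.2 -0.3 -2.4] w 0.15
rotvec [-0.0029  0.0013  0.0006] shift cm [ 1.75  0.09 -0.05]
```

View pics/w7.png

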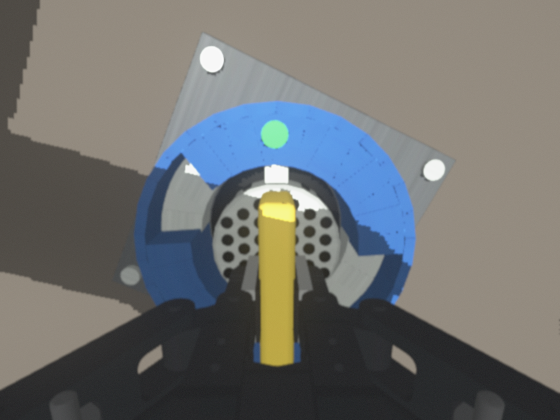

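The lug is under the green dot (275,134). Lowering into the notches.

```bash
python3 -m pendant '[[0,0,0,0.5,0,0,0],[0,0,0,1,0,0,0],[0,0,0,1.4,0,0,0],[0,0,0,1.7,0,0,0],[0,0,0,1.7,0,0,0]]'
python3 - <<'E'
from h import *
go((553.2,13.2,69.5),13.2)
E
```

```text
time_s: 8.05
eef_pos: [553.3, 12.5, 70.0]
ee_rot: [0.702, -0.083, 0.702, 0.083]
force: [0.8, 0.5, -2.7]
grip_width: 0.15
t 8.05 pos [553.3  12.5  70. ] yawz 13.42 xdir [-4.e-04  1.e-04 -1.e+00] q [-0.19  0.55  1.6  -0.    0.99 -0.42] F [ 0.8  0.5 -2.7] w 0.15
rotvec [ 0.0038 -0.0004 -0.0002] shift cm [0.05 0.07 0.  ]
```

```bash
python3 -m pendant '[[0,0,0,0.05,0,0,0],[0,0,0,0.1,0,0,0],[0,0,0,0.1,0,0,0],[0,0,0,0.1,0,0,0],[0,0,0,0.1,0,0,0]]'
python3 - <<'E'
from h import *
im=vision.capture("wrist");cv2.imwrite("pics/w8.png",im[:,:,::-1])
go((553.2,13.2,69.5),13.2)
E
```

```text
time_s: 8.68
eef_pos: [553.5, 12.5, 69.5]
ee_rot: [0.702, -0.083, 0.702, 0.083]
force: [-1.1, -0.3, -0.7]
grip_width: 0.149
t 8.72 pos [553.5  12.5  69.5] yawz 13.41 xdir [ 3.e-04 -1.e-04 -1.e+00] q [-0.19  0.55  1.6  -0.    0.99 -0.42] F [-0.5 -0.9 -1.1] w 0.152
rotvec [0.0036 0.0002 0.0001] shift cm [-0.    0.07 -0.01]
```

View pics/w8.png

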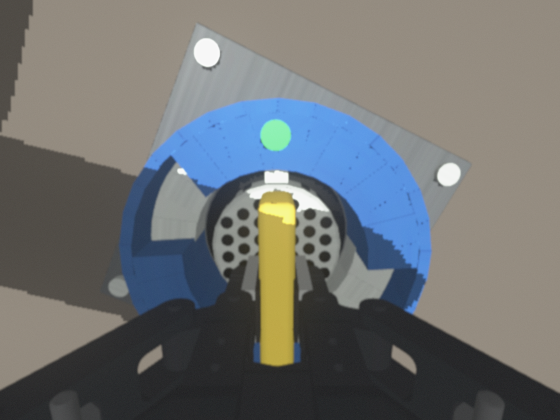

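The force has dropped to −1 N at the predicted height of 69.5, so it is seated. Releasing.

```bash
python3 -m pendant '[[0,0,0,0,0,0,0.3],[0,0,0,0,0,0,0.6],[0,0,0,0,0,0,0.9],[0,0,0,0,0,0,0.9],[0,0,0,0,0,0,0.9]]' && python3 -m pendant '[[0,0,0,-1,0,0,0.9],[0,0,0,-4,0,0,0.9],[0,0,0,-8,0,0,0.9],[0,0,0,-12,0,0,0.9],[0,0,0,-16,0,0,0.9]]'
python3 - <<'E'
from h import *
c=vision.calibration("wrist");im=vision.capture("wrist");cv2.imwrite("pics/w9.png",im[:,:,::-1])
np.save("w9c.npy",c,allow_pickle=True)
s=vision.capture("side");s=cv2.resize(s[90:230,200:340],None,fx=4,fy=4,interpolation=cv2.INTER_CUBIC);cv2.imwrite("pics/s9.png",s[:,:,::-1])
go((553.2,13.2,69.5),13.2)
E
```

```text
time_s: 9.35
eef_pos: [553.4, 12.5, 69.3]
ee_rot: [0.702, -0.083, 0.702, 0.083]
force: [0.4, 0.4, -0.3]
grip_width: 0.902
time_s: 9.98
eef_pos: [553.3, 12.6, 231.5]
ee_rot: [0.703, -0.083, 0.702, 0.082]
force: [-0.4, -0.2, -0.4]
grip_width: 0.898
t 10.07 pos [554.9  12.3 234.4] yawz 13.42 xdir [ 0.0085 -0.0017 -1.    ] q [-0.19  0.37  1.41 -0.    1.35 -0.42] F [-0.4 -0.2  0.2] w 0.897
rotvec [0.0038 0.0079 0.0036] shift cm [16.49  0.18 -0.28]
```

View pics/w9.png

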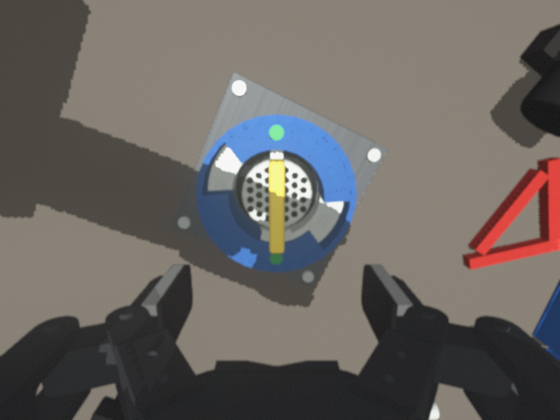

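View pics/s9.png

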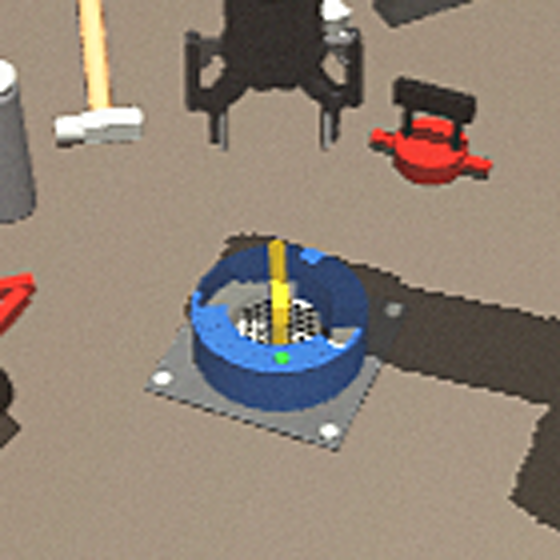

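```bash
python3 - <<'E'
from h import *
c=np.load("w9c.npy",allow_pickle=True).item()
im=cv2.imread("pics/w9.png")[:,:,::-1].copy()
m,b=blobs(im,(22,60,80),(36,255,255),100)
for x,a,r in b:
    if 200<x[1]<230:
        print(x,r);bx=cv2.boundingRect((m[140:265,255:300]))
        print(bx)
        t=140+bx[1];u=255+bx[0]+bx[2]/2
        p=onz(c,u,t,100);q=onz(c,u,t+bx[3],100);print(np.linalg.norm(p-q),(p+q)/2)
E
python3 -c "
from rig import job;print(job.finish_job())"
```

```text
[276.5 205.3] ((276.0, 206.0), (94.0, 18.0), 90.0)
(12, 19, 19, 95)
85.22100516765276 [553.92453159  12.87316105 100.        ]
the job is handed in; nothing more can be done
None
```

The spark screen that started farthest to the robot's right is locked in the blue collar, and the job is handed in. Everything took about 10 s of the 43 s.

**What I did:** I gripped the screen by its yellow bar and lowered it upright through both gaps. I twisted it 65° clockwise with no contact force, then lowered it until the lugs lay in the notches. The fingers then opened and withdrew upward.

**Last checks:**
- **Seating:** at the expected height (TCP 69.5 mm), the vertical force on the tool dropped from about −3 N to −1 N, so the collar was taking the screen's weight.
- **Position:** after release, the wrist picture showed the bar lined up with both green dots. Its centre measured (553.9, 12.9) mm, against (553.2, 13.2) for the collar axis.
- **Height:** with the bar top taken at the locked height of 100 mm, its length measured 85 mm against the true 84 mm, so it sits at about the right height.
- **Surroundings:** the side view showed the screen upright, the gripper clear and the red cover where it started.

No check failed or disagreed.

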